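Set the gear-mesh adjuster of a robot vacuum's drive module

TASK

On the drive module in the fixture, turn the orange thumbscrew clockwise until you feel it bottom, without forcing it so that the brass insert under it tears loose; back it off a quarter of a turn and let go of it. Then swing the red clamp lever clockwise all the way over to its stop to lock it. Keep to that order, and leave the other things on the bench and on the fixture where they are.

Things in the scene. Friction and masses are not known exactly. Their poses are not given: they have to be found in the camera images.
- screw_head (a point): Orange thumbscrew, axis vertical: flange 40 mm across, its top 24 mm below this point; on it an upright grip bar 38 mm long, 14 thick, its top 12 mm above this point. Point on the axis, 97 mm above the bench; x along the bar to the white-striped end, z up. Clockwise from above tightens; it does not sink. Free (0.04 N m) until it bottoms, 0.6 to 1.9 rad from the start: only felt, not seen.
- pull (a joint): How far (m) the brass insert under the screw's flange is pulled up in its plastic boss; 0 unloaded. Once the screw has bottomed, turning on twists the insert like a spring, 5 N m per rad, pulling it up 1 mm per rad. At 0.14 mm (0.14 rad past the bottom, 0.7 N m) it tears loose. The reading's noise is larger than that.
- foot (a joint): Gap (m) between the foot of the thumbscrew and the seat it bottoms on, hidden inside the housing: 0 bottomed, growing 1 mm per full turn that the screw is backed off (0.25 mm for a quarter turn). The reading's noise is larger than that, so it is of no use for setting the screw.
- lever_grip (a point): Red upright knob at the free end of the red clamp lever: cylinder 16 mm across, 36 mm tall; point on its axis, 11 mm below its top, 60 mm above the bench, 70 mm from the lever's pivot. The flat arm (16 mm wide, 8 thick) is at the knob's foot, 36 to 44 mm above the bench. The lever is found open, pointing away from the thumbscrew.
- lever_pivot (a point): Fixed point on the vertical axis of the clamp lever, 45 mm above the bench, 120 mm from the thumbscrew's axis. Its y axis points to the thumbscrew; at joint value 0 the lever points along -y.
- lever (a joint): Angle (rad) of the clamp lever: 0 open (pointing straight away from the thumbscrew), growing clockwise seen from above to the hard stop at 1.30 (locked, by the green block). Found between 0 and 0.3. It stays where it is left; about 2 N at the knob moves it.
- fixture: Aluminium service fixture plate, 170 x 290 x 12 mm, fixed to the bench, with a black plastic gear housing on it (90 x 130 mm, top 42 mm above the bench, 47 mm around the screw). Origin on the bench under the plate, 45 mm from the thumbscrew's axis; +y points from the origin to the thumbscrew.
- wheel: Bystander, leave alone: black rubber drive wheel lying flat, 72 mm across, 28 mm tall. Origin at its underside.
- driver: Bystander, leave alone: loose screwdriver lying on the bench. Origin underneath it.
- side_brush: Bystander, leave alone: small three-armed side brush, about 130 mm across, 12 mm tall. Origin at its underside.
- battery: Bystander, leave alone: blue battery pack 75 x 75 x 42 mm. Origin at its underside.
- turret_cap: Bystander, leave alone: round black and silver sensor cap, 90 mm across, 22 mm tall. Origin at its underside.
- parts_tray: Bystander, leave alone: grey divided parts tray 100 x 160 x 30 mm. Origin at its underside.
- spare_gear: Bystander, leave alone: white spare gear 33 mm across, 12 mm tall, lying loose on the fixture plate beside the housing. Origin at its underside.
- bearing: Bystander, leave alone: steel bearing ring 22 mm across, 7 mm tall, lying loose on the fixture plate beside the housing. Origin at its underside.

How it is judged:
By the outcome, as a careful person would: the job done as asked, in the order asked, and still so for the second after the job is handed in, with the robot touching nothing.
It also fails if it takes over 72 s, if anything falls off the work surface, if the arm or the gripper's body presses on something with over 40 N, if the wrist force passes 120 N, or if a joint passes its speed limit or range.

ROBOT

A 7-joint arm with a two-finger parallel gripper is mounted at the origin on the work surface. World frame = base frame: x ahead of the robot, y to its left, z up, the work surface at z = 0. Lengths are in m, angles in rad, forces in N, time in s.
With the tool pointing down it reaches from about 0.4 to 0.9 m from the base axis. Payload 5.5 kg.
Tool frame: the origin (TCP) lies at the very end of the fingers, on their centre line; the grasp point (between the pads) lies 19 mm behind it (bot.grasp_offset is the z of the grasp point in the tool frame, in m); z points along the fingers, y is the line along which they close (so a half turn about z gives the same grasp; the last joint's range is limited). The gripper opens to 85 mm and grips with 20 to 120 N. Pads are 22 mm wide; open, the fingers measure 114 mm over their backs; the gripper's body (76 mm by 85 mm) begins 54 mm behind the grasp point. The pads swing forward as they close: fully open they stand 13 mm farther back than shut.
Start: joints at [1.476, 0.501, -0.427, 1.55, 0.221, 1.138, -0.21], TCP at [0.228, -0.609, 0.207] pointing down, gripper open.
Joint ranges: [-2.88, 2.88], [-0.31, 2.03], [-1.54, 1.56], [0.2, 2.42], [-1.41, 4.55], [0.19, 2.02], [-2.57, 2.57]. Speed limits (rad/s): [2.57, 2.57, 3.14, 3.14, 3.14, 3.14, 3.14].

INTERFACE

Orientations are given as a 3x3 rotation matrix whose columns are the frame's x, y, z axes.
In Python, from plant import bot, camera, calibration gives the robot as it stands. The module is installed in compiled form; this text tells all that it offers.
- The arm moves only by the tool carry_out, never from a script. Its argument "steps" is one flat list of numbers, 5 for each row, row after row: the shift along the tool's x, y, z in units of 40 mm (1.0 is 40 mm), then the turn about the tool's z in units of 6 degrees (1.0 is 6 degrees), then the opening, from 0 (shut) to 1 (fully open). A call has 1 to 12 rows; each row is the pose to reach, as a shift and turn from the pose commanded when the call began, along the tool's axes at that moment; what a row does not reach only later rows make up. A row lasts 1/10 s, in which the tool goes at most 50 mm and 8.59 degrees, less where a joint would pass 70% of its speed; a pose out of reach is approached as far as the arm can. A call with a gripper value outside its range is refused whole. The fingers move at their own pace and stop on an object; "newtons" is the grip in N (left out, the last holds). Time passes only in rows, so rows that repeat a pose let the fingers close. It gives the time, the measured TCP pose, the force, the opening and the grip force at its end, in the units of the state.
- bot.get_state(): the state, without advancing time (a new reading comes with each control period).
- camera(name): name is "side" or "top"; returns (picture, depth): 400x640x3 uint8, red, green, blue; 400x640 float32, m along the optical axis (not along the pixel's ray), 0 where there is no reading.
- calibration(name): a dict with "mtx" (3x3 intrinsics, pixels), "k1" (the pictures are not rectified: a ray, as slopes to the right and down, at radius r is drawn at 1 + k1 r^2 times it, then the intrinsics apply), "R" (3x3) and "t" (3): a world point X has camera coordinates R X + t. Camera axes: x right, y down, z forward; pixel columns grow to the right and rows downward; lengths in m; the calibration is good to about 2 mm. A picture is of the moment at which its call begins. calibration takes no time and is no camera call.
- bot.finish_job(): hands the job in; it is judged then, once.
The state is a dict: "t": time; "joint_pos": joint angles; "qvel": joint speeds; "effort": joint torques, N m; "tcp_pos": TCP position; "tool_rot": TCP orientation; "ft_force": force on the tool from outside, world axes, zero at the start; "wrist_torque": the same for the moment, N m; "width": opening from 0.0 (shut) to 1.0 (fully open); "gripper_force": force on a finger pad.
Only numpy, scipy, OpenCV 4.12 (cv2) and the standard library are available. Lean on these libraries where they do the work, as an engineer would, in place of code of your own. Each camera call takes 0.05 s, during which the arm holds its last target. There are 200 camera calls.

## Working session

There is one attempt and no reset: what is moved stays moved. The work goes in short steps, Python scripts to look and compute and a tool call to move; the robot and the scene stay as the last step left them, time stands still between calls to the robot, and variables do not carry over. Pictures are saved under pics/ and viewed, at most 10 in all, crops included, and the job is handed in when it is done.

Besides the shell and the picture viewer there is one more tool, called after "Emit:" as name(argument=value, ...), one argument or row to a line, values as JSON. carry_out: Moves the arm, as the interface text tells. Its arguments: {"type":"object","properties":{"steps":{"type":"array"},"newtons":{"type":"number"}},"required":["steps"]}

```bash
mkdir -p pics
cat > h.py <<'E'
import numpy as np, cv2
from plant import bot, camera, calibration
def ray(name,u,v):
    c=calibration(name); K=np.array(c["mtx"]);k=c["k1"]
    d=np.array([(u-K[0,2])/K[0,0],(v-K[1,2])/K[1,1]]); p=d.copy()
    for _ in range(20): p=d/(1+k*(p@p))
    R=np.array(c["R"]);t=np.array(c["t"])
    return -R.T@t, R.T@np.array([p[0],p[1],1])
def plane(name,u,v,z):
    o,d=ray(name,u,v); return o+d*(z-o[2])/d[2]
E
python3 - <<'E'
from h import *
for n in("top","side"):
    p,d=camera(n); cv2.imwrite(f"pics/{n}0.png",p[:,:,::-1]); np.save(n+"0.npy",d); c=calibration(n); print(n,-np.array(c["R"]).T@c["t"],c["mtx"])
s=bot.get_state(); print(s, bot.grasp_offset)
E
```

```text
top [0.39142627 0.03429811 1.282222  ] [[491.68908088   0.         324.88233359]
 [  0.         491.68908088 198.63086458]
 [  0.           0.           1.        ]]
side [ 0.46894053 -0.80076564  0.85988428] [[415.17154009   0.         326.28810121]
 [  0.         415.17154009 205.67071237]
 [  0.           0.           1.        ]]
{'t': 0.1, 'joint_pos': array([ 1.47623194,  0.5017787 , -0.42679166,  1.55133969,  0.22080762,
        1.13834181, -0.21034414]), 'qvel': array([ 0.00037484, -0.00449389,  0.00103897, -0.0029715 ,  0.00036902,
        0.00078169,  0.0002633 ]), 'effort': array([-1.11340330e-02, -5.70806372e+01, -5.83873406e+00, -2.81744546e+01,
        1.04462507e-02,  5.55618855e-03, -1.57604217e-05]), 'tcp_pos': array([ 0.22732919, -0.60822229,  0.2060487 ]), 'tool_rot': array([[ 9.36684723e-01,  3.50173356e-01, -5.92228124e-04],
       [ 3.50173854e-01, -9.36683157e-01,  1.71351317e-03],
       [ 4.52965496e-05, -1.81240441e-03, -9.99998357e-01]]), 'ft_force': array([0.54603583, 0.64217653, 0.25821397]), 'wrist_torque': array([-0.02550877, -0.02243011,  0.04289963]), 'gripper_force': 0.0, 'width': 1.0016240507877352} -0.0187
```

View pics/top0.png

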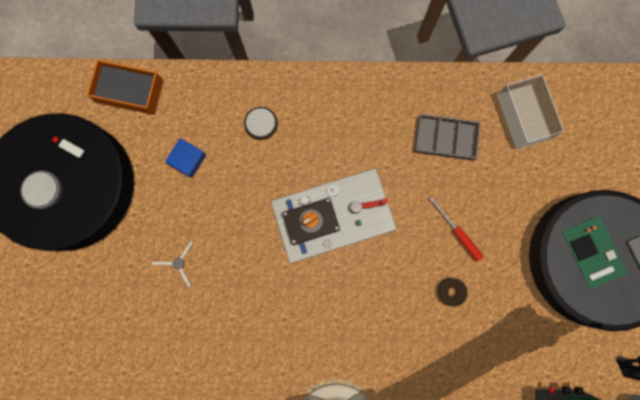

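View pics/side0.png

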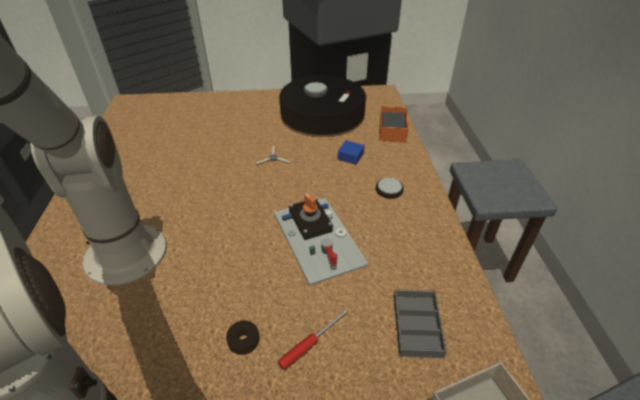

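Top view: the fixture is around (333,216), the orange screw at about (311,220), the red lever runs from (356,208) to (384,202), and the green block is at (358,223). The side view shows the screw at (310,204) and the lever at about (330,255). Next I'll measure from these.

Run:
```python
from h import *
a=cv2.imread("pics/top0.png");b=cv2.imread("pics/side0.png")
A=cv2.resize(a[160:270,260:405],None,fx=5,fy=5,interpolation=cv2.INTER_CUBIC)
cv2.imwrite("pics/tc.png",A[:, :725])
B=cv2.resize(b[185:285,265:375],None,fx=6,fy=6,interpolation=cv2.INTER_CUBIC);cv2.imwrite("pics/sc.png",B)
D=np.load("top0.npy")
for n,im,box in(("top",a,(160,270,260,405)),("side",b,(185,285,265,375))):
    hsv=cv2.cvtColor(im,cv2.COLOR_BGR2HSV)
    for nm,lo,hi in(("or",(6,170,120),(18,255,255)),("red",(0,150,60),(5,255,255)),("red2",(172,150,60),(180,255,255)),("green",(50,80,30),(95,255,255))):
        m=cv2.inRange(hsv,lo,hi); mm=np.zeros_like(m); y0,y1,x0,x1=box; mm[y0:y1,x0:x1]=m[y0:y1,x0:x1]
        cn,l,st,ce=cv2.connectedComponentsWithStats(mm)
        for i in range(1,cn):
            if st[i,4]>5:print(n,nm,st[i],ce[i])
```

```text
top or [303 213  15  14 133] [310.9924812  219.12030075]
top red [363 199  24   9 106] [374.08490566 203.39622642]
side or [303 196  14  16 126] [309.82539683 204.84126984]
side red [326 247  10  18  99] [331.17171717 255.32323232]
```

View pics/tc.png

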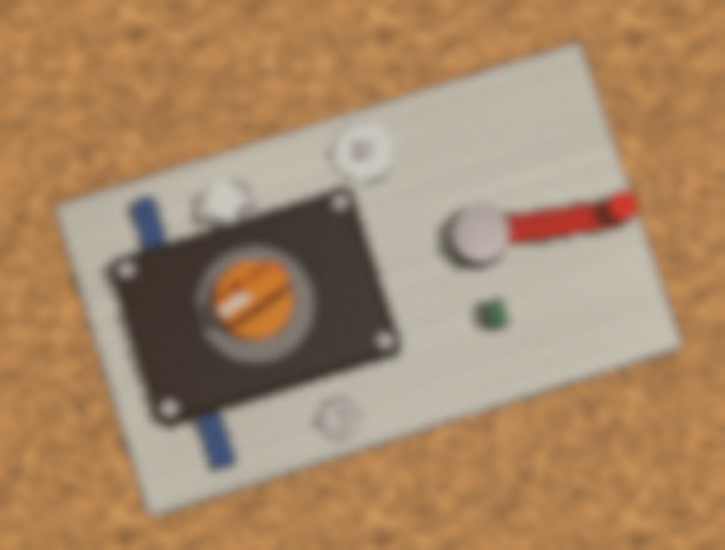

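View pics/sc.png

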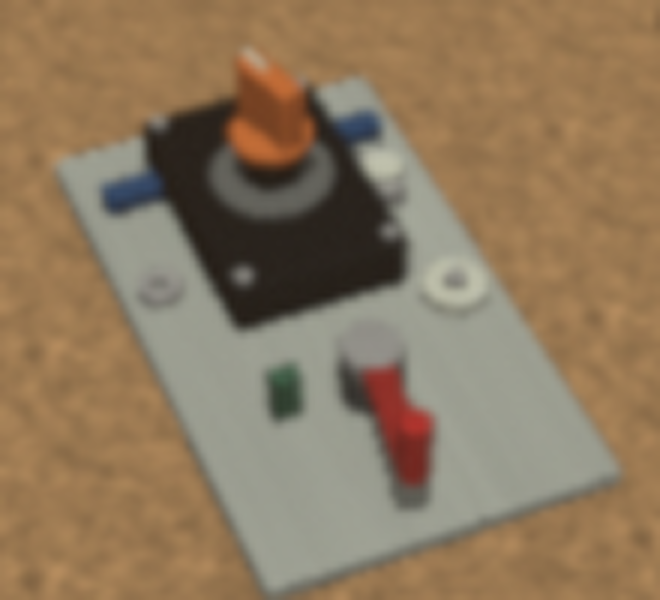

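Top crop: the bar's white-striped end is at about (220,310), pointing to the lower left. The lever runs from the pivot at (480,235) to the knob at (622,207), about 6° past the open direction. The side crop agrees with this. Now for exact positions and the bar's yaw.

Run:
```python
from h import *
np.set_printoptions(precision=4,suppress=True)
a=cv2.imread("pics/top0.png"); D=np.load("top0.npy"); c=calibration("top")
hsv=cv2.cvtColor(a,cv2.COLOR_BGR2HSV)
# height map
ys,xs=np.mgrid[160:270,260:405]
P=np.array([[ (lambda o,d:o+d*D[v,u])(*ray("top",u,v)) for u in range(260,405)] for v in range(160,270)])
Z=P[...,2]; print("bench z",np.median(Z[:5]))
m=(Z>.092)&(Z<.13); pts=P[m]; print("bar n",m.sum(),pts.mean(0))
xy=pts[:,:2]-pts[:,:2].mean(0); w,V=np.linalg.eigh(xy.T@xy); print("bar dir",V[:,1],np.sqrt(w/len(xy)), "rect mid",cv2.minAreaRect(pts[:,:2].astype(np.float32)*1000))
# flange/orange
mo=cv2.inRange(hsv,(6,170,120),(18,255,255)); mo[:160]=0;mo[270:]=0;mo[:,:260]=0;mo[:,405:]=0
# include stripe: convex hull of orange
q=cv2.findNonZero(mo); (cx,cy),r=cv2.minEnclosingCircle(cv2.convexHull(q)); print("circ",cx,cy,r,plane("top",cx,cy,.073))
# white stripe pixels within circle
sub=np.zeros_like(mo);cv2.circle(sub,(round(cx),round(cy)),7,255,-1)
st=cv2.inRange(hsv,(0,0,140),(30,130,255))&sub; s=cv2.findNonZero(st)
if s is not None: s=s[:,0].mean(0); print("stripe",s,plane("top",*s,.109))
# dark line (bar side)
# lever
kn=plane("top",260+622/5,160+205/5,.071); pv=plane("top",260+480/5,160+235/5,.05); print("knob",kn,"pivot",pv)
# plate by brightness
mp=cv2.inRange(hsv,(0,0,110),(40,60,255)); mp[:160]=0;mp[275:]=0;mp[:,:260]=0;mp[:,405:]=0
mp=cv2.morphologyEx(mp,cv2.MORPH_OPEN,np.ones((3,3)))
cs,_=cv2.findContours(mp,cv2.RETR_EXTERNAL,cv2.CHAIN_APPROX_NONE); k=max(cs,key=cv2.contourArea)[:,0]
w=np.array([plane("top",*p,.012)[:2] for p in k],np.float32)*1000; R=cv2.minAreaRect(w); print("plate",R)
# side view
b=cv2.imread("pics/side0.png");h2=cv2.cvtColor(b,cv2.COLOR_BGR2HSV)
print("side knob top",plane("side",265+417/6,185+420/6,.071), "side stripe",plane("side",265+255/6,185+58/6,.109),"pivot",plane("side",265+372/6,185+343/6,.05))
for v in range(210,230): print(' '.join('%3d'%x for x in a[v,300:322,1]),'|',' '.join('%3d'%(x*1000) for x in Z[v-160,40:62]))
```

```text
Traceback (most recent call last):
  File "h.py", line 4, in ray
    c=calibration(name); K=np.array(c["mtx"]);k=c["k1"]
ValueError: time passes only in moves, steps and waits
```

```bash
sed -i 's/^def ray/_c={n:calibration(n) for n in("top","side")}\ndef ray/; s/c=calibration(name)/c=_c[name]/' h.py
cat > m.py <<'E'
from h import *
np.set_printoptions(precision=4,suppress=True)
a=cv2.imread("pics/top0.png"); D=np.load("top0.npy")
hsv=cv2.cvtColor(a,cv2.COLOR_BGR2HSV)
P=np.array([[ (lambda o,d:o+d*D[v,u])(*ray("top",u,v)) for u in range(260,405)] for v in range(160,270)])
Z=P[...,2]; print("bench z",np.median(Z[:5]))
m=(Z>.092)&(Z<.13); pts=P[m]; print("bar n",m.sum(),pts.mean(0))
xy=pts[:,:2]-pts[:,:2].mean(0); w,V=np.linalg.eigh(xy.T@xy); print("bar dir",V[:,1],np.sqrt(w/len(xy)),cv2.minAreaRect(pts[:,:2].astype(np.float32)*1000))
mo=cv2.inRange(hsv,(6,170,120),(18,255,255)); mo[:160]=0;mo[270:]=0;mo[:,:260]=0;mo[:,405:]=0
(cx,cy),r=cv2.minEnclosingCircle(cv2.convexHull(cv2.findNonZero(mo))); print("circ",cx,cy,r,plane("top",cx,cy,.073))
sub=np.zeros_like(mo);cv2.circle(sub,(round(cx),round(cy)),7,255,-1)
s=cv2.findNonZero(cv2.inRange(hsv,(0,0,140),(30,130,255))&sub)
if s is not None: s=s[:,0].mean(0); print("stripe",s,plane("top",*s,.109))
print("knob",plane("top",260+622/5,160+205/5,.071),"pivot",plane("top",260+480/5,160+235/5,.05))
mp=cv2.inRange(hsv,(0,0,110),(40,60,255)); mp[:160]=0;mp[275:]=0;mp[:,:260]=0;mp[:,405:]=0
mp=cv2.morphologyEx(mp,cv2.MORPH_OPEN,np.ones((3,3)))
cs,_=cv2.findContours(mp,cv2.RETR_EXTERNAL,cv2.CHAIN_APPROX_NONE); k=max(cs,key=cv2.contourArea)[:,0]
w=np.array([plane("top",*map(float,p),.012)[:2] for p in k],np.float32)*1000; print("plate",cv2.minAreaRect(w))
print("side knob",plane("side",265+417/6,185+420/6,.071), "stripe",plane("side",265+255/6,185+58/6,.109),"pivot",plane("side",265+372/6,185+343/6,.05))
for v in range(211,228): print(' '.join('%3d'%x for x in a[v,302:320,1]),'|',' '.join('%3d'%(x*1000) for x in Z[v-160,42:60]))
E
python3 m.py
```

```text
bench z -4.748738926596552e-05
bar n 98 [0.5076 0.0682 0.1074]
bar dir [-0.578   0.8161] [0.0043 0.0109] ((508.0658264160156, 68.29043579101562), (14.490854263305664, 37.462669372558594), 35.511905670166016)
circ 344.5 209.0 42.68791961669922 [ 0.5343 -0.0167  0.073 ]
stripe [343.1562 209.125 ] [ 0.5297 -0.012   0.109 ]
knob [ 0.5554 -0.116   0.071 ] pivot [ 0.5423 -0.0467  0.05  ]
plate ((526.1087036132812, 10.724197387695312), (168.3773651123047, 288.696533203125), 18.11946678161621)
side knob [ 0.5624 -0.1163  0.071 ] stripe [0.5074 0.0774 0.109 ] pivot [ 0.55   -0.0517  0.05  ]
 60  74  90 102 108 113 114 116 116 115 114 112 111 109 102  95  80  67 |  38  41  45  48  45  46  48  41  47  47  46  46  45  45  44  46  46  44
 75  93 105 109 112 114 116 117 117 112 108 107 107 108 107 106  99  83 |  42  44  46  45  54  72  71  74  72  72  72 104 104 105  47  47  47  42
 93 106 109 109 112 115 119 117 112 105 101 104 108 108 105 110 110  99 |  43  47  47  48  76  75  74  73  71  74 107 106 105 100  51  47  48  44
104 108 107 107 114 118 117 112 105 100 105 109 114 114 111 112 114 111 |
[... 1272 characters left out ...]
2 101 111 118 123 124 125 122 117 116 118 |  45  74 106 106 108 105  93  83  72  71  70  70  74  75  70  72  50  49
 74  76  83  90  91  88  93 105 116 121 124 125 124 123 118 116 117 119 |  47  43  89 111 101  90  69  73  72  70  74  73  74  74  74  50  45  47
 84  83  77  76  83  96 108 116 121 124 124 123 123 117 114 115 119 120 |  45  43  46  84  75  72  71  74  72  77  73  69  70  70  48  43  51  50
101 102  95  87  88  99 108 116 117 120 121 120 118 114 113 117 120 118 |  49  49  48  51  71  74  71  71  71  70  71  73  71  45  48  46  42  43
104 111 109 105  99  97 101 106 111 113 116 118 118 116 118 119 120 112 |  47  46  44  46  46 1282  71  73  72  70  74  46  46  46  45  49  46  47
```

Emit:
carry_out(
  steps=[12.49, -13.41, 0, -17.5, 1, 12.49, -13.41, 0, -17.5, 1, 12.49, -13.41, 0, -17.5, 1, 12.49, -13.41, 0, -17.5, 1, 12.49, -13.41, 0, -17.5, 1, 12.49, -13.41, 0, -17.5, 1, 12.49, -13.41, 0, -17.5, 1, 12.49, -13.41, 0, -17.5, 1, 12.49, -13.41, 0, -17.5, 1, 12.49, -13.41, 0, -17.5, 1, 12.49, -13.41, 0, -17.5, 1, 12.49, -13.41, 0, -17.5, 1],
)

```text
t: 1.3
tcp_pos: [0.4571, -0.0529, 0.2071]
tool_rot: [[-0.558, 0.83, 0.0], [0.83, 0.558, -0.001], [-0.001, -0.0, -1.0]]
ft_force: [1.1, -1.5, -0.3]
width: 1.0
gripper_force: 0.0
```

```bash
cat > s.py <<'E'
from h import *
np.set_printoptions(precision=4,suppress=True)
s=bot.get_state(); R=s["tool_rot"]; p=s["tcp_pos"]
print("t",s["t"],"tcp",p,"yaw",np.degrees(np.arctan2(R[1,0],R[0,0])),"z",R[:,2],"q",s["joint_pos"])
print("F",s["ft_force"],"M",s["wrist_torque"],"w",s["width"],s["gripper_force"])
E
cat > go.py <<'E'
import sys; from s import *
g=np.array(list(map(float,sys.argv[1:4]))); y=float(sys.argv[4])
print("units",R.T@(g-p)/.04,"turn",(((np.degrees(np.arctan2(R[1,0],R[0,0]))-y)+180)%360-180)/6)
E
python3 go.py .508 .0685 .2 125.4
```

```text
t 1.3 tcp [ 0.4571 -0.0529  0.2071] yaw 123.94388797789823 z [ 0.0003 -0.0011 -1.    ] q [ 0.9982  0.2669 -1.0691  1.9943  0.274   1.0332  0.394 ]
F [ 1.1062 -1.4595 -0.2504] M [-0.0373 -0.0388 -0.0372] w 1.000067717138298 0.0
units [1.8063 2.7499 0.1749] turn -0.24268533701696052
```

Emit:
carry_out(
  steps=[0.9, 1.4, 0, -0.24, 1, 1.8, 2.75, 0, -0.24, 1, 1.8, 2.75, 0, -0.24, 1, 1.8, 2.75, 0, -0.24, 1, 1.8, 2.75, 0, -0.24, 1, 1.8, 2.75, 0, -0.24, 1],
)

```text
t: 1.9
tcp_pos: [0.508, 0.0649, 0.2065]
tool_rot: [[-0.573, 0.819, -0.001], [0.819, 0.573, -0.001], [-0.0, -0.002, -1.0]]
ft_force: [-0.7, -0.3, 0.4]
width: 1.003
gripper_force: 0.0
```

```bash
python3 go.py .508 .0685 .08 125.4
```

```text
t 1.9 tcp [0.508  0.0649 0.2065] yaw 124.98514953218236 z [-0.0013 -0.0011 -1.    ] q [ 0.6659  0.395  -1.0381  1.879   0.3845  1.0875  0.0876]
F [-0.7076 -0.344   0.4053] M [-0.0197 -0.023  -0.0271] w 1.0027628617435382 0.0
units [0.0747 0.0557 3.1621] turn -0.06914174463627394
```

Emit:
carry_out(
  steps=[0.07, 0.06, 0.8, -0.07, 1, 0.07, 0.06, 1.6, -0.07, 1, 0.07, 0.06, 2.4, -0.07, 1, 0.07, 0.06, 2.9, -0.07, 1, 0.07, 0.06, 3.15, -0.07, 1, 0.07, 0.06, 3.15, -0.07, 1, 0.07, 0.06, 3.15, -0.07, 1],
)

```text
t: 2.6
tcp_pos: [0.5096, 0.0696, 0.0818]
tool_rot: [[-0.58, 0.815, 0.001], [0.815, 0.58, -0.0], [-0.001, 0.001, -1.0]]
ft_force: [0.4, 0.1, 0.4]
width: 1.003
gripper_force: 0.0
```

Run:
```python
import sys; sys.argv=["",".508",".0685",".08","125.4"]
import go
from h import *
for n,b in(("top",(160,270,260,405)),("side",(120,285,240,400))):
    p,_=camera(n); cv2.imwrite(f"pics/{n}1.png",cv2.resize(p[b[0]:b[1],b[2]:b[3],::-1],None,fx=3.5,fy=3.5,interpolation=cv2.INTER_CUBIC))
```

```text
t 2.6 tcp [0.5096 0.0696 0.0818] yaw 125.42364212153524 z [ 0.001  -0.0001 -1.    ] q [ 0.5232  0.5661 -0.8957  1.981   0.5801  0.8704 -0.0695]
F [0.439  0.1473 0.404 ] M [ 0.0418 -0.0535 -0.0114] w 1.003443871049799 0.0
units [ 0.001  -0.0474  0.0454] turn 0.003940353589205377
```

View pics/side1.png

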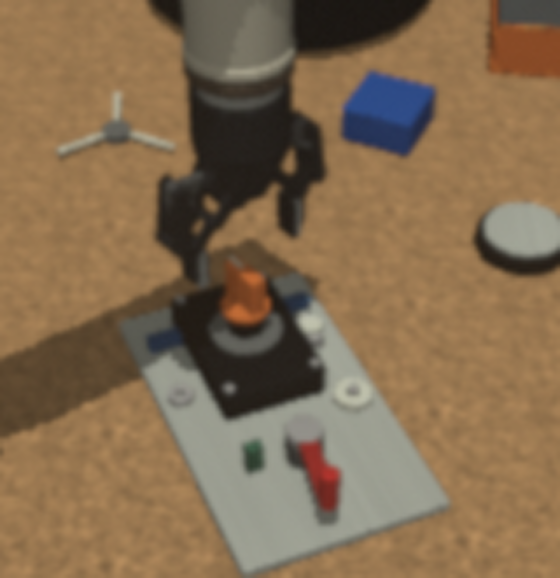

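The side view shows the open fingers on either side of the orange bar, at (190,260) and (292,215), with the bar at (243,285). Clear to close.

Emit:
carry_out(
  steps=[0, -0.05, 0.03, 0, 0.5, 0, -0.05, 0.03, 0, 0.2, 0, -0.05, 0.03, 0, 0, 0, -0.05, 0.03, 0, 0, 0, -0.05, 0.03, 0, 0, 0, -0.05, 0.03, 0, 0, 0, -0.05, 0.03, 0, 0, 0, -0.05, 0.03, 0, 0, 0, -0.05, 0.03, 0, 0, 0, -0.05, 0.03, 0, 0],
  newtons=50,
)

```text
t: 3.7
tcp_pos: [0.5079, 0.0694, 0.0801]
tool_rot: [[-0.581, 0.814, 0.001], [0.814, 0.581, 0.0], [-0.0, 0.001, -1.0]]
ft_force: [1.0, 0.6, 4.7]
width: 0.138
gripper_force: 49.8
```

```bash
python3 s.py
```

```text
t 3.7 tcp [0.5079 0.0694 0.0801] yaw 125.50642652650296 z [ 0.0011  0.0005 -1.    ] q [ 0.5238  0.5662 -0.895   1.9861  0.5819  0.8653 -0.0701]
F [0.9996 0.5532 4.688 ] M [ 0.3145 -0.3144 -0.0075] w 0.13777952715730404 49.78545606136322
```

Emit:
carry_out(
  steps=[0, 0, 0, 1, 0, 0, 0, 0, 2, 0, 0, 0, 0, 3, 0, 0, 0, 0, 4, 0, 0, 0, 0, 5, 0, 0, 0, 0, 5, 0, 0, 0, 0, 5, 0],
)

```text
t: 4.4
tcp_pos: [0.5088, 0.0698, 0.0802]
tool_rot: [[-0.097, 0.995, 0.003], [0.995, 0.097, 0.001], [0.001, 0.003, -1.0]]
ft_force: [3.2, 1.6, 0.2]
width: 0.134
gripper_force: 49.4
```

```bash
python3 s.py
```

```text
t 4.4 tcp [0.5088 0.0698 0.0802] yaw 95.58614117213214 z [ 0.0029  0.0012 -1.    ] q [ 0.4366  0.5183 -0.7743  1.9879  0.49    0.8258 -0.516 ]
F [3.2246 1.5658 0.2177] M [ 0.5688 -0.9946 -0.0097] w 0.13368260182698968 49.4043231010437
```

```bash
cat > q.py <<'E'
from h import *
M=[];Y=[]
for i in range(5):
    s=bot.get_state(); R=s["tool_rot"]; M.append(s["wrist_torque"][2]); Y.append(np.degrees(np.arctan2(R[1,0],R[0,0])))
    if i<4: camera("top")
print("Mz %.3f sd %.3f yaw %.2f q7 %.2f F"%(np.mean(M),np.std(M),np.mean(Y),s["joint_pos"][6]),s["ft_force"].round(1),"t",round(s["t"],2))
E
python3 q.py
```

```text
Mz 0.016 sd 0.017 yaw 95.59 q7 -0.52 F [3.8 2.7 0.4] t 4.6
```

Emit:
carry_out(
  steps=[0, 0, 0, 0.35, 0, 0, 0, 0, 0.7, 0, 0, 0, 0, 0.7, 0],
)

```text
t: 4.9
tcp_pos: [0.509, 0.0698, 0.0802]
tool_rot: [[-0.023, 1.0, 0.003], [1.0, 0.023, 0.001], [0.001, 0.003, -1.0]]
ft_force: [4.5, 3.6, -0.0]
width: 0.138
gripper_force: 49.4
```

```bash
python3 q.py
```

```text
Mz 0.015 sd 0.031 yaw 91.38 q7 -0.58 F [4.7 2.4 0.7] t 5.1
```

Emit:
carry_out(
  steps=[0, 0, 0, 0.35, 0, 0, 0, 0, 0.7, 0, 0, 0, 0, 0.7, 0],
)

```text
t: 5.4
tcp_pos: [0.5091, 0.0698, 0.0802]
tool_rot: [[0.05, 0.999, 0.003], [0.999, -0.05, 0.002], [0.002, 0.003, -1.0]]
ft_force: [5.4, 2.3, 0.7]
width: 0.138
gripper_force: 49.3
```

```bash
python3 q.py
```

```text
Mz 0.037 sd 0.029 yaw 87.17 q7 -0.64 F [ 5.9  2.6 -0.2] t 5.6
```

Emit:
carry_out(
  steps=[0, 0, 0, 0.35, 0, 0, 0, 0, 0.7, 0, 0, 0, 0, 0.7, 0],
)

```text
t: 5.9
tcp_pos: [0.5092, 0.0699, 0.0802]
tool_rot: [[0.123, 0.992, 0.004], [0.992, -0.123, 0.002], [0.002, 0.003, -1.0]]
ft_force: [4.9, 3.2, -0.6]
width: 0.137
gripper_force: 49.3
```

```bash
python3 q.py
```

```text
Mz 0.013 sd 0.035 yaw 82.97 q7 -0.70 F [ 4.9  2.8 -0.5] t 6.1
```

Emit:
carry_out(
  steps=[0, 0, 0, 0.35, 0, 0, 0, 0, 0.7, 0, 0, 0, 0, 0.7, 0],
)

```text
t: 6.4
tcp_pos: [0.5094, 0.0698, 0.0803]
tool_rot: [[0.195, 0.981, 0.004], [0.981, -0.195, 0.002], [0.002, 0.003, -1.0]]
ft_force: [6.4, 2.7, -0.1]
width: 0.138
gripper_force: 49.2
```

```bash
python3 q.py
```

```text
Mz 0.109 sd 0.016 yaw 78.79 q7 -0.77 F [ 5.7  2.4 -1.2] t 6.6
```

Emit:
carry_out(
  steps=[0, 0, 0, 0.2, 0, 0, 0, 0, 0.3, 0, 0, 0, 0, 0.3, 0],
)

```text
t: 6.9
tcp_pos: [0.5094, 0.0698, 0.0802]
tool_rot: [[0.225, 0.974, 0.004], [0.974, -0.225, 0.002], [0.002, 0.003, -1.0]]
ft_force: [5.4, 2.2, -1.4]
width: 0.141
gripper_force: 49.3
```

```bash
python3 q.py
```

```text
Mz 0.236 sd 0.023 yaw 77.02 q7 -0.79 F [ 6.8  2.3 -1.1] t 7.1
```

The screw has bottomed at a tool yaw of about 80.0° (torque rising about 4.1 N m/rad). The insert is still well below tearing. Backing off to a yaw of about 170°.

Emit:
carry_out(
  steps=[0, 0, 0, -1, 0, 0, 0, 0, -2, 0, 0, 0, 0, -3, 0, 0, 0, 0, -4, 0, 0, 0, 0, -5, 0, 0, 0, 0, -6, 0, 0, 0, 0, -7, 0, 0, 0, 0, -8, 0, 0, 0, 0, -9, 0, 0, 0, 0, -10, 0, 0, 0, 0, -11, 0, 0, 0, 0, -11, 0],
)

```text
t: 8.3
tcp_pos: [0.5075, 0.069, 0.0801]
tool_rot: [[-0.8, 0.6, 0.0], [0.6, 0.8, -0.0], [-0.0, -0.0, -1.0]]
ft_force: [0.4, 1.3, 6.1]
width: 0.134
gripper_force: 50.1
```

```bash
python3 q.py
```

```text
Mz 0.017 sd 0.026 yaw 143.01 q7 0.19 F [0.5 0.6 5.9] t 8.5
```

Remaining: 27° (4.5 units).

Emit:
carry_out(
  steps=[0, 0, 0, -1, 0, 0, 0, 0, -2, 0, 0, 0, 0, -3, 0, 0, 0, 0, -4, 0, 0, 0, 0, -4.5, 0, 0, 0, 0, -4.5, 0, 0, 0, 0, -4.5, 0],
)

```text
t: 9.2
tcp_pos: [0.5072, 0.068, 0.0801]
tool_rot: [[-0.985, 0.175, -0.001], [0.175, 0.985, -0.002], [0.0, -0.002, -1.0]]
ft_force: [0.3, -1.4, 8.0]
width: 0.137
gripper_force: 50.3
```

```bash
python3 q.py
```

```text
Mz -0.018 sd 0.018 yaw 169.94 q7 0.59 F [-0.6 -1.5  7.8] t 9.4
```

Emit:
carry_out(
  steps=[0, 0, 0, 0, 0.3, 0, 0, 0, 0, 0.6, 0, 0, 0, 0, 1, 0, 0, 0, 0, 1, 0, 0, 0, 0, 1, 0, 0, 0, 0, 1, 0, 0, 0, 0, 1, 0, 0, -0.5, 0, 1, 0, 0, -1.2, 0, 1, 0, 0, -2, 0, 1, 0, 0, -3, 0, 1, 0, 0, -3, 0, 1],
)

```text
t: 10.6
tcp_pos: [0.5105, 0.0706, 0.2045]
tool_rot: [[-0.985, 0.175, 0.008], [0.175, 0.985, 0.001], [-0.008, 0.002, -1.0]]
ft_force: [0.7, 1.0, -0.9]
width: 0.997
gripper_force: 0.0
```

```bash
python3 s.py
python3 - <<'E'
from h import *
p,_=camera("side"); cv2.imwrite("pics/side2.png",cv2.resize(p[150:290,240:400,::-1],None,fx=4,fy=4,interpolation=cv2.INTER_CUBIC))
E
```

```text
t 10.6 tcp [0.5105 0.0706 0.2045] yaw 169.91088935185036 z [ 0.0078  0.0009 -1.    ] q [ 0.7771  0.5074 -1.2428  1.8795  0.5345  1.1365  0.732 ]
F [ 0.7387  0.9753 -0.8744] M [ 0.0029 -0.0065  0.0231] w 0.9972538529381427 0.0
```

View pics/side2.png

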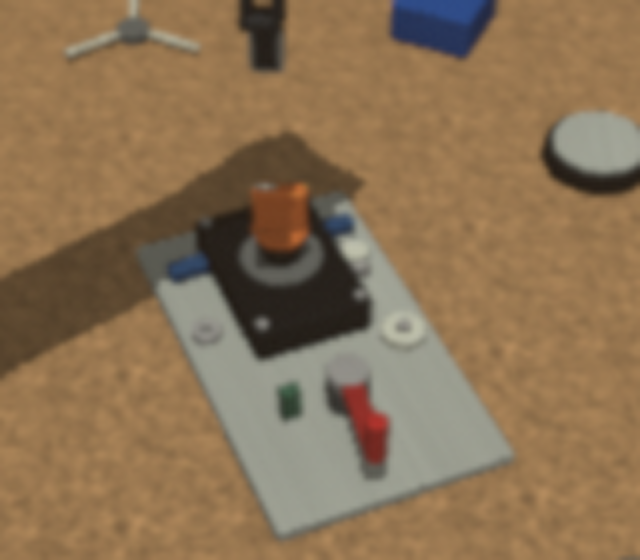

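The side crop shows the released bar at (280,215), now nearly side-on. The lever knob is at (375,425), unmoved. Next I'll refine the knob position from depth and work out the move.

```bash
cat > k.py <<'E'
from h import *
def top():
    a,D=camera("top"); pts=[];px=[]
    for v in range(160,270):
        for u in range(260,405):
            if D[v,u]>0: o,d=ray("top",u,v); pts.append(o+d*D[v,u])
    return np.array(pts)
P=top()
S=np.array([.508,.0685]); e=np.array([.305,-.952]); pv=S+.12*e
k=P[(P[:,2]>.058)&(P[:,2]<.09)&(np.hypot(*(P[:,:2]-pv).T)<.1)&(P[:,1]<-.03)]
print("knob",len(k),k.mean(0) if len(k) else 0)
if len(k):
    r=k.mean(0)[:2]-pv; print("r",np.hypot(*r),"angle",np.degrees(np.arctan2(r[1],r[0])),"lever",np.radians(-72.2-np.degrees(np.arctan2(r[1],r[0])))%6.283)
b=P[(P[:,2]>.092)&(P[:,2]<.13)&(np.hypot(*(P[:,:2]-S).T)<.04)]
if len(b)>50:
    x=b[:,:2]-b[:,:2].mean(0); w,V=np.linalg.eigh(x.T@x); print("bar",len(b),b.mean(0),np.degrees(np.arctan2(V[1,1],V[0,1])), cv2.minAreaRect(b[:,:2].astype(np.float32)*1000))
E
python3 k.py; python3 go.py .5555 -.1155 .13 98.9
```

```text
knob 36 [ 0.55620807 -0.11352935  0.06913519]
r 0.06877604018898331 angle -80.28306732888555 lever 0.14107613854943615
t 10.7 tcp [0.508  0.0689 0.2005] yaw 169.86705994091716 z [ 0.002  -0.0007 -1.    ] q [ 0.7757  0.5109 -1.2382  1.8847  0.5366  1.1349  0.7307]
F [-0.4562 -1.0021 -0.3081] M [ 0.0096 -0.0408 -0.0132] w 0.9996792072567063 0.0
units [-1.9771 -4.3273  1.7683] turn 11.827843323486192
```

Emit:
carry_out(
  steps=[-0.4, -0.9, 0, 1.2, 1, -0.8, -1.8, 0, 2.4, 1, -1.2, -2.7, 0.2, 3.6, 1, -1.6, -3.5, 0.6, 4.8, 1, -2, -4.3, 1, 6, 1, -2, -4.3, 1.4, 7.2, 1, -2, -4.3, 1.7, 8.4, 1, -2, -4.3, 1.7, 9.6, 1, -2, -4.3, 1.7, 10.8, 1, -2, -4.3, 1.7, 11.8, 1, -2, -4.3, 1.7, 11.8, 1, -2, -4.3, 1.7, 11.8, 1],
)

```text
t: 11.9
tcp_pos: [0.5551, -0.1142, 0.1308]
tool_rot: [[-0.161, 0.987, -0.002], [0.987, 0.161, 0.0], [0.0, -0.002, -1.0]]
ft_force: [-0.9, 0.5, -0.3]
width: 0.999
gripper_force: 0.0
```

```bash
python3 go.py .556 -.1145 .047 98.9; python3 k.py
```

```text
t 11.9 tcp [ 0.5551 -0.1142  0.1308] yaw 99.27858860575085 z [-0.0018  0.0001 -1.    ] q [ 0.7885  0.5471 -0.8303  1.8212  0.4778  0.9882 -0.0793]
F [-0.8542  0.5157 -0.2578] M [-0.0206 -0.0041  0.0052] w 0.9991005499036166 0.0
units [-0.0115  0.0242  2.0944] turn 0.06309810095847486
knob 17 [ 0.55423488 -0.11131045  0.06963395]
r 0.0662745458043321 angle -81.64081456437562 lever 0.16477329821858863
bar 97 [0.50743049 0.06846566 0.10846461] 170.4270456800006 ((507.874267578125, 68.56916809082031), (13.985928535461426, 37.88536834716797), 79.68272399902344)
```

The bar measures 170.4°, which is a quarter turn from the bottom at 80°. Now descend and grip the knob lightly.

Emit:
carry_out(
  steps=[0, 0.02, 0.7, 0, 0.8, 0, 0.02, 1.4, 0, 0.8, 0, 0.02, 1.9, 0, 0.8, 0, 0.02, 2.08, 0, 0.8, 0, 0.02, 2.08, 0, 0.5, 0, 0.02, 2.08, 0, 0.3, 0, 0.02, 2.08, 0, 0, 0, 0.02, 2.08, 0, 0, 0, 0.02, 2.08, 0, 0, 0, 0.02, 2.08, 0, 0, 0, 0.02, 2.08, 0, 0],
  newtons=25,
)

```text
t: 13.05
tcp_pos: [0.5568, -0.1143, 0.0488]
tool_rot: [[-0.158, 0.987, 0.0], [0.987, 0.158, -0.0], [-0.0, 0.0, -1.0]]
ft_force: [-0.4, 0.2, -0.4]
width: 0.001
gripper_force: 0.0
```

```bash
cat > arc.py <<'E'
from s import *
S=np.array([.508,.0685]); pv=S+.12*np.array([.305,-.952]); r=p[:2]-pv
print("r",np.hypot(*r),"lever",np.radians(-72.2)-np.arctan2(r[1],r[0]))
a0=np.arctan2(r[1],r[0]); rr=.07
for k in range(1,14):
    a=a0-np.radians(6)*k; g=pv+rr*np.array([np.cos(a),np.sin(a)]); print(k,"lever %.2f"%(np.radians(-72.2)-a),(R.T@np.append(g-p[:2],0)/.04)[:2].round(2))
E
python3 arc.py
```

```text
t 13.05 tcp [ 0.5568 -0.1143  0.0488] yaw 99.09256505841759 z [ 0.0003 -0.0002 -1.    ] q [ 0.7228  0.656  -0.7476  1.8665  0.5842  0.8513 -0.163 ]
F [-0.3724  0.2463 -0.405 ] M [-0.0353  0.0064 -0.0272] w 0.0007146905247450428 0.0
r 0.0696266866261315 lever 0.1339189082676413
1 lever 0.24 [-0.   -0.18]
2 lever 0.34 [ 0.02 -0.36]
3 lever 0.45 [ 0.07 -0.54]
4 lever 0.55 [ 0.13 -0.71]
5 lever 0.66 [ 0.21 -0.88]
6 lever 0.76 [ 0.31 -1.03]
7 lever 0.87 [ 0.42 -1.18]
8 lever 0.97 [ 0.55 -1.31]
9 lever 1.08 [ 0.69 -1.43]
10 lever 1.18 [ 0.84 -1.53]
11 lever 1.29 [ 1.   -1.62]
12 lever 1.39 [ 1.17 -1.69]
13 lever 1.50 [ 1.35 -1.74]
```

The fingers shut fully, so the knob wasn't gripped. Taking a look.

Run:
```python
from h import *
q=[]
for n,b in(("top",(170,250,320,420)),("side",(200,290,270,380))):
    p,D=camera(n); q.append(cv2.resize(p[b[0]:b[1],b[2]:b[3],::-1],(400,330),interpolation=cv2.INTER_CUBIC)); 
    if n=="top": np.save("t3.npy",D); cv2.imwrite("pics/t3raw.png",p[:,:,::-1])
cv2.imwrite("pics/both3.png",np.hstack(q))
```

```text
(no output)
```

View pics/both3.png

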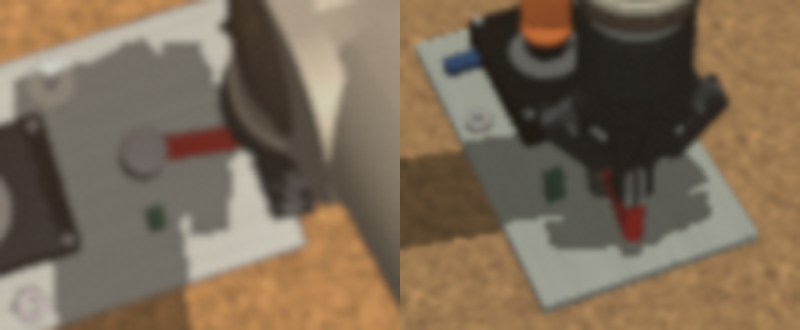

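The crops show the knob still at its original spot, in front of the shut fingertips in the side view at about (632,222). The fingers therefore closed on its pivot side. I'll check by projection.

Run:
```python
from h import *
s=bot.get_state()
def proj(n,X):
    c=_c[n]; x=np.array(c["R"])@X+c["t"]; r=x[:2]/x[2]; r=r*(1+c["k1"]*(r@r)); K=np.array(c["mtx"]); return K[:2,:2]@r+K[:2,2]
from h import _c
for X in(s["tcp_pos"],np.array([.556,-.1155,.071]),np.array([.556,-.1155,.036]),np.array([.508,.0685,.109])): print(X.round(4),proj("side",X).round(1),proj("top",X).round(1))
p,D=camera("side"); hsv=cv2.cvtColor(p,cv2.COLOR_RGB2HSV)
m=(cv2.inRange(hsv,(0,150,60),(6,255,255)))[225:290,300:360]; vs,us=np.nonzero(m)
for v in range(240,272): print(v+0,' '.join('%4d'%(1000*(lambda o,d:o+d*D[v,u])(*ray("side",u,v))[2]) if m[v-225,u-300] else '   .' for u in range(320,345)))
pts=np.array([(lambda o,d:o+d*D[v+225,u+300])(*ray("side",u+300,v+225)) for v,u in zip(vs,us)])
k=pts[pts[:,2]>.055]; print(len(k),k.mean(0),k.min(0),k.max(0))
b0=cv2.imread("pics/side0.png");h0=cv2.cvtColor(b0,cv2.COLOR_BGR2HSV);m0=cv2.inRange(h0,(0,150,60),(6,255,255))[225:290,300:360]
print("red bbox before",cv2.boundingRect(m0),"now",cv2.boundingRect(m))
```

```text
[ 0.5567 -0.1143  0.0487] [332.  260.3] [382.6 201.7]
[ 0.556  -0.1155  0.071 ] [331.9 254.9] [384.2 200.8]
[ 0.556  -0.1155  0.036 ] [331.7 264. ] [382.5 202.6]
[0.508  0.0685 0.109 ] [307.9 196.7] [309.5 217.8]
240    .    .    .    .    .    .    .    .    .    .    .    .    .    .    .    .    .    .    .    .    .    .    .    .    .
241    .    .    .    .    .    .    .    .    .    .    .    .    .    .    .    .    .    .    .    .    .    .    .    .    .
242    .    .    .    .    .    .    .    .    .    .    .    .    .    .    .    .    .    .    .    .    .    .    .    .    .
243    .    .    .    .    .    .    .    .    .    .    .    .    .    .    .    .    .    .    .    .    .    .    .    .    .
244    .    .    .    .    .    .    .    .    .    .    .    .    .    .    .    .    .    .    .    .    .    .    .    .    .
245    .    .    .    .    .    .    .    .    .    .    .    .    .    .    .    .    .    .    .    .    .    .    .    .    .
246    .    .    .    .    .    .    .    .    .    .    .    .    .    .    .    .    .    .    .    .    .    .
[... 2710 characters left out ...]
   .    .    .
268    .    .    .    .    .    .    .    .    .    .    .    .    .    .    .    .    .    .    .    .    .    .    .    .    .
269    .    .    .    .    .    .    .    .    .    .    .    .    .    .    .    .    .    .    .    .    .    .    .    .    .
270    .    .    .    .    .    .    .    .    .    .    .    .    .    .    .    .    .    .    .    .    .    .    .    .    .
271    .    .    .    .    .    .    .    .    .    .    .    .    .    .    .    .    .    .    .    .    .    .    .    .    .
23 [ 0.55850717 -0.12157302  0.06269276] [ 0.55320657 -0.12646656  0.05506969] [ 0.56340959 -0.11574106  0.0718583 ]
red bbox before (26, 22, 10, 18) now (27, 24, 9, 16)
```

Run:
```python
from h import *
p,D=camera("side")
for v in range(236,266,1): print(v,' '.join('%4d,%4d'%tuple((1000*(lambda o,d:o+d*D[v,u])(*ray("side",u,v))[1:]).round()) for u in range(326,341,1)))
cv2.imwrite("pics/s4.png",cv2.resize(p[225:275,300:365,::-1],None,fx=10,fy=10,interpolation=cv2.INTER_NEAREST))
```

```text
236    5,  14 -126, 151 -128, 153 -132, 157 -133, 159 -131, 156 -131, 156 -132, 157 -103, 126 -107, 130 -117, 140 -126, 149 -129, 153 -128, 151 -130, 153
237    1,  14 -110, 131 -121, 143 -133, 155 -130, 152 -133, 154 -133, 154 -132, 153 -108, 127 -103, 123 -120, 140 -124, 144 -130, 150 -129, 149 -129, 149
238 -110, 128 -109, 127 -125, 144 -133, 152 -134, 152 -134, 152 -132, 150 -132, 150 -106, 122 -109, 125 -121, 138 -126, 143 -130, 146 -126, 142 -131, 148
239 -114, 129 -115, 129 -113, 128 -131, 147 -134, 150 -130, 144 -130, 145 -131, 145 -110, 123 -112, 124 -122, 135 -127, 140 -129, 142 -129, 142 -129, 142
240 -116, 128 -118, 130 -119, 130 -133, 145 -132, 143 -131, 143 -132, 143 -129, 140 -131, 142 -112, 121 -122, 132 -124, 134 -122, 132 -126, 135 -123, 132
241 -122, 130 -120, 128 -120, 128 -132, 141 -133, 141 -134, 142 -127, 134 -126, 133 -110, 116 -119, 125 -126, 132 -124, 130 -124, 130 -121, 127 -125, 131
242 -125, 130 -124, 129 -122, 126 -127, 132 -128, 132 -128, 132 -125, 128 -126, 130 -111, 113 -119, 122 -125, 128 -123, 126 -125, 127 -125, 127 -123, 125
243 -127, 129 -125, 12
[... 2819 characters left out ...]
  55 -123,  57 -121,  54 -120,  52 -122,  54  -87,  13  -90,  16  -87,  12  -90,  15
262  -86,  10  -90,  14  -91,  16  -89,  13  -91,  15 -117,  46 -120,  49 -124,  53 -124,  54 -121,  49 -121,  49  -93,  15  -92,  14  -90,  12  -88,   9
263  -94,  15  -89,   9  -94,  16  -93,  13 -801, 860 -120,  45 -121,  47 -122,  47 -122,  47 -119,  43 -121,  45  -94,  12  -94,  12  -95,  13  -94,  11
264  -97,  15  -93,  11  -96,  14  -95,  12  -96,  12  -96,  12 -119,  40 -123,  44 -123,  44 -122,  43 -121,  41  -97,  12  -98,  13  -98,  13  -98,  12
265 -100,  15  -97,  11  -97,  10 -101,  15  -99,  13  -99,  12 -118,  34 -121,  39 -123,  40 -121,  37 -101,  13 -100,  12 -103,  14 -101,  12 -103,  15
```

View pics/s4.png

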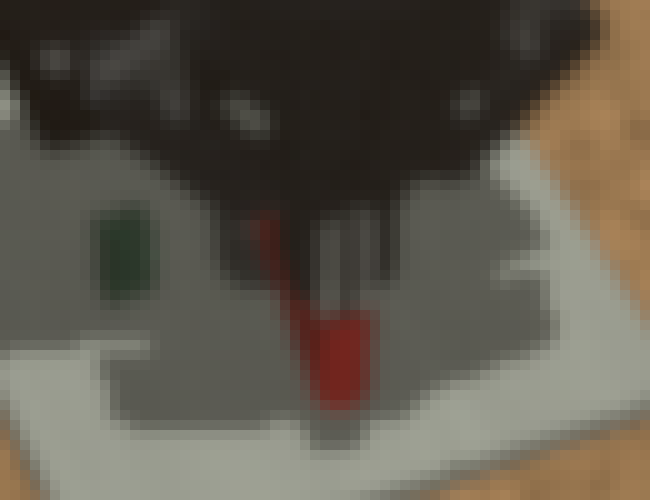

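The crop shows the shut fingertips ending at about (345,310), right above the knob's top. By depth they end near z ≈ 72 mm, higher than the reported TCP, so they closed over the knob. I'll reopen, go 18 mm lower so the fingers straddle the 16 mm arm safely, and close again.

Emit:
carry_out(
  steps=[0, 0, -0.2, 0, 0.4, 0, 0, -0.2, 0, 0.8, 0, 0, -0.2, 0, 0.8, 0, 0, -0.2, 0, 0.8, 0, 0, -0.2, 0, 0.8, 0, 0, 0, 0, 0.8, 0, 0, 0.2, 0, 0.8, 0, 0, 0.45, 0, 0.8, 0, 0, 0.45, 0, 0.8, 0, 0, 0.45, 0, 0.8],
)

```text
t: 14.25
tcp_pos: [0.5563, -0.1139, 0.0299]
tool_rot: [[-0.158, 0.987, -0.001], [0.987, 0.158, 0.001], [0.001, -0.001, -1.0]]
ft_force: [0.1, 0.6, 0.3]
width: 0.802
gripper_force: 0.0
```

```bash
python3 s.py
python3 - <<'E'
from h import *
p,D=camera("side")
cv2.imwrite("pics/s5.png",cv2.resize(p[215:280,285:375,::-1],None,fx=8,fy=8,interpolation=cv2.INTER_NEAREST))
E
```

```text
t 14.25 tcp [ 0.5563 -0.1139  0.0299] yaw 99.1087971927843 z [-0.0012  0.0006 -1.    ] q [ 0.707   0.6825 -0.7269  1.8734  0.6083  0.8224 -0.1811]
F [0.0722 0.5777 0.2639] M [-0.0179 -0.006   0.0028] w 0.8022443067455014 0.0
```

View pics/s5.png

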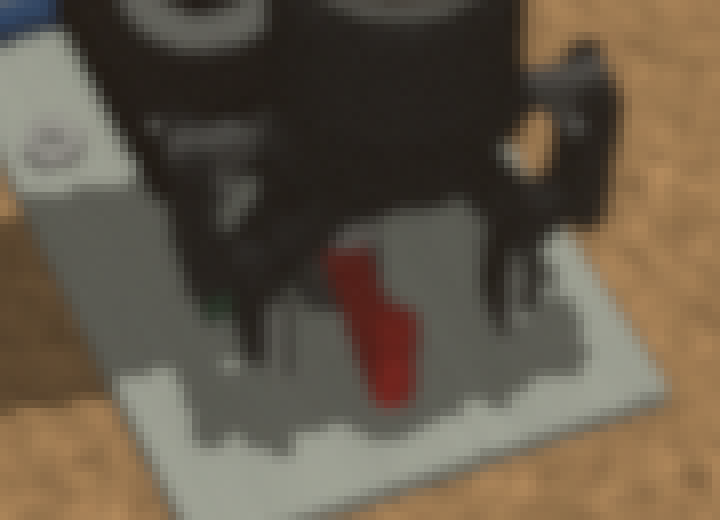

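The crop shows the open fingers on either side of the lever, with tips at (255,360) and (510,320) and the knob at (395,350) between them. Closing now.

Emit:
carry_out(
  steps=[-0.05, 0, 0, 0, 0.5, -0.05, 0, 0, 0, 0.3, -0.05, 0, 0, 0, 0.1, -0.05, 0, 0, 0, 0, -0.05, 0, 0, 0, 0, -0.05, 0, 0, 0, 0, -0.05, 0, 0, 0, 0, -0.05, 0, 0, 0, 0],
  newtons=25,
)

```text
t: 15.1
tcp_pos: [0.5574, -0.1164, 0.0309]
tool_rot: [[-0.158, 0.987, 0.001], [0.987, 0.158, -0.0], [-0.0, 0.001, -1.0]]
ft_force: [-0.6, -1.1, 4.0]
width: 0.167
gripper_force: 25.2
```

```bash
python3 arc.py
```

```text
t 15.1 tcp [ 0.5574 -0.1164  0.0309] yaw 99.08853112802691 z [ 0.0006 -0.0004 -1.    ] q [ 0.7103  0.682  -0.727   1.8709  0.6084  0.8233 -0.1775]
F [-0.5771 -1.0775  3.9916] M [-0.2382 -0.0538  0.024 ] w 0.16662169001503083 25.15799582004547
r 0.07177933955828017 lever 0.13148464586836028
1 lever 0.24 [ 0.05 -0.18]
2 lever 0.34 [ 0.08 -0.37]
3 lever 0.45 [ 0.12 -0.54]
4 lever 0.55 [ 0.18 -0.72]
5 lever 0.66 [ 0.26 -0.88]
6 lever 0.76 [ 0.36 -1.04]
7 lever 0.86 [ 0.47 -1.18]
8 lever 0.97 [ 0.6  -1.31]
9 lever 1.07 [ 0.74 -1.43]
10 lever 1.18 [ 0.89 -1.53]
11 lever 1.28 [ 1.05 -1.62]
12 lever 1.39 [ 1.22 -1.69]
13 lever 1.49 [ 1.4  -1.74]
```

Gripped (width 0.167 matches 16 mm). Swing the first part of the arc, turning with the lever.

Emit:
carry_out(
  steps=[0.03, -0.18, 0, 1, 0, 0.06, -0.37, 0, 2, 0, 0.1, -0.54, 0, 3, 0, 0.17, -0.72, 0, 4, 0, 0.25, -0.88, 0, 5, 0, 0.35, -1.04, 0, 6, 0, 0.35, -1.04, 0, 6, 0, 0.35, -1.04, 0, 6, 0],
)

```text
t: 15.9
tcp_pos: [0.5139, -0.109, 0.0308]
tool_rot: [[0.45, 0.893, 0.0], [0.893, -0.45, -0.0], [-0.0, 0.0, -1.0]]
ft_force: [-0.5, 0.1, 4.7]
width: 0.169
gripper_force: 25.3
```

```bash
python3 arc.py
```

```text
t 15.9 tcp [ 0.5139 -0.109   0.0308] yaw 63.26155102784135 z [ 0.     -0.0004 -1.    ] q [ 0.635   0.5766 -0.5954  1.9823  0.4802  0.7243 -0.7201]
F [-0.5108  0.0689  4.7403] M [-0.0272  0.0913 -0.0891] w 0.16861457475370767 25.33821076154709
r 0.0702788769760718 lever 0.7627137403076996
1 lever 0.87 [ 0.01 -0.18]
2 lever 0.97 [ 0.04 -0.36]
3 lever 1.08 [ 0.08 -0.54]
4 lever 1.18 [ 0.15 -0.71]
5 lever 1.29 [ 0.23 -0.88]
6 lever 1.39 [ 0.33 -1.03]
7 lever 1.50 [ 0.44 -1.18]
8 lever 1.60 [ 0.57 -1.31]
9 lever 1.71 [ 0.71 -1.43]
10 lever 1.81 [ 0.86 -1.53]
11 lever 1.91 [ 1.02 -1.61]
12 lever 2.02 [ 1.19 -1.68]
13 lever 2.12 [ 1.37 -1.73]
```

Emit:
carry_out(
  steps=[0.01, -0.18, 0, 1, 0, 0.04, -0.36, 0, 2, 0, 0.08, -0.54, 0, 3, 0, 0.15, -0.71, 0, 4, 0, 0.2, -0.82, 0, 4.7, 0, 0.2, -0.82, 0, 4.7, 0, 0.2, -0.82, 0, 4.7, 0],
)

```text
t: 16.6
tcp_pos: [0.4888, -0.0865, 0.0308]
tool_rot: [[0.818, 0.575, 0.001], [0.575, -0.818, 0.0], [0.001, -0.0, -1.0]]
ft_force: [0.6, 1.8, 5.1]
width: 0.175
gripper_force: 25.4
```

```bash
python3 arc.py | head -4
```

```text
t 16.6 tcp [ 0.4888 -0.0865  0.0308] yaw 35.11652893849514 z [ 0.0006  0.0005 -1.    ] q [ 0.5244  0.51   -0.4871  2.0549  0.3797  0.6626 -1.1712]
F [0.6414 1.8374 5.1412] M [0.3555 0.0251 0.0061] w 0.17490571919570957 25.410849452018738
r 0.06911968247707176 lever 1.251339433663827
1 lever 1.36 [-0.02 -0.18]
```

Emit:
carry_out(
  steps=[0.03, -0.06, 0, 0.3, 0, 0.04, -0.1, 0, 0.5, 0, 0.04, -0.1, 0, 0.5, 0],
)

```text
t: 16.9
tcp_pos: [0.4884, -0.0854, 0.0309]
tool_rot: [[0.849, 0.529, 0.002], [0.529, -0.849, -0.002], [0.0, 0.003, -1.0]]
ft_force: [2.2, -4.5, 2.5]
width: 0.172
gripper_force: 25.3
```

```bash
python3 arc.py | head -4
```

```text
t 16.9 tcp [ 0.4884 -0.0854  0.0309] yaw 31.937895380232636 z [ 0.0017 -0.0023 -1.    ] q [ 0.5086  0.5052 -0.4722  2.058   0.372   0.6579 -1.2241]
F [ 2.1641 -4.4682  2.5168] M [-1.0676 -0.4175  0.0283] w 0.17197401839950766 25.259543359279633
r 0.06877872856467517 lever 1.2673708687744114
1 lever 1.37 [-0.03 -0.18]
```

Emit:
carry_out(
  steps=[0, -0.06, 0, 0, 0, 0, -0.12, 0, 0, 0, 0, -0.12, 0, 0, 0, 0, -0.12, 0, 0, 0],
)

```text
t: 17.3
tcp_pos: [0.4884, -0.0852, 0.0311]
tool_rot: [[0.85, 0.527, 0.006], [0.527, -0.85, -0.005], [0.002, 0.008, -1.0]]
ft_force: [8.3, -14.2, -5.9]
width: 0.174
gripper_force: 24.9
```

```bash
python3 arc.py | head -4
```

```text
t 17.3 tcp [ 0.4884 -0.0852  0.0311] yaw 31.801087527928082 z [ 0.0062 -0.0054 -1.    ] q [ 0.5047  0.5016 -0.4696  2.0625  0.3752  0.6519 -1.2317]
F [  8.264  -14.2418  -5.925 ] M [-3.0402 -1.8373  0.0265] w 0.1735474209019701 24.876472055912018
r 0.06862970823497781 lever 1.2694214961918984
1 lever 1.37 [-0.04 -0.18]
```

The lever is at its hard stop (16 N with no further motion). Ease the load, release and lift.

Emit:
carry_out(
  steps=[0, 0.1, 0, 0, 0, 0, 0.1, 0, 0, 0.2, 0, 0.1, 0, 0, 0.4, 0, 0.1, 0, 0, 0.5, 0, 0.1, 0, 0, 0.5, 0, 0.1, 0, 0, 0.5, 0, 0.1, -0.6, 0, 0.5, 0, 0.1, -1.4, 0, 0.5, 0, 0.1, -2.4, 0, 0.5, 0, 0.1, -3.4, 0, 0.5, 0, 0.1, -4.2, 0, 0.5, 0, 0.1, -4.2, 0, 0.5],
)

```text
t: 18.5
tcp_pos: [0.49, -0.082, 0.2032]
tool_rot: [[0.849, 0.529, 0.008], [0.529, -0.849, -0.002], [0.006, 0.006, -1.0]]
ft_force: [0.0, -0.3, -0.6]
width: 0.498
gripper_force: 0.0
```

Emit:
carry_out(
  steps=[-1, -1, -0.5, 0, 0.5, -2, -2, -0.5, 0, 0.5, -3, -3, -0.5, 0, 0.5, -3, -4, -0.5, 0, 0.5, -3, -4, -0.5, 0, 0.5],
)

```text
t: 19.0
tcp_pos: [0.2954, -0.0082, 0.2172]
tool_rot: [[0.848, 0.529, -0.003], [0.529, -0.848, -0.003], [-0.004, 0.0, -1.0]]
ft_force: [0.9, -0.9, 0.5]
width: 0.495
gripper_force: 0.0
```

```bash
python3 s.py; python3 k.py
python3 - <<'E'
from h import *
q=[]
for n,b in(("top",(150,270,260,420)),("side",(180,290,250,390))):
    p,D=camera(n); q.append(cv2.resize(p[b[0]:b[1],b[2]:b[3],::-1],(400,310),interpolation=cv2.INTER_CUBIC))
cv2.imwrite("pics/both6.png",np.hstack(q))
E
```

```text
t 19.0 tcp [ 0.2954 -0.0082  0.2172] yaw 31.96903453513225 z [-0.0035 -0.0026 -1.    ] q [ 0.6879 -0.2438 -0.6355  2.3053 -0.1634  1.043  -0.8628]
F [ 0.9328 -0.9156  0.5203] M [-0.0068 -0.0529  0.023 ] w 0.49521260996817795 0.0
knob 32 [ 0.4868233  -0.08372197  0.06940356]
r 0.06914316258595819 angle -146.6793794115434 lever 1.2999103955735092
bar 98 [0.50739702 0.06842007 0.10785453] 170.68709668341242 ((508.0284729003906, 68.4031753540039), (14.18571949005127, 37.721004486083984), 79.46978759765625)
```

View pics/both6.png

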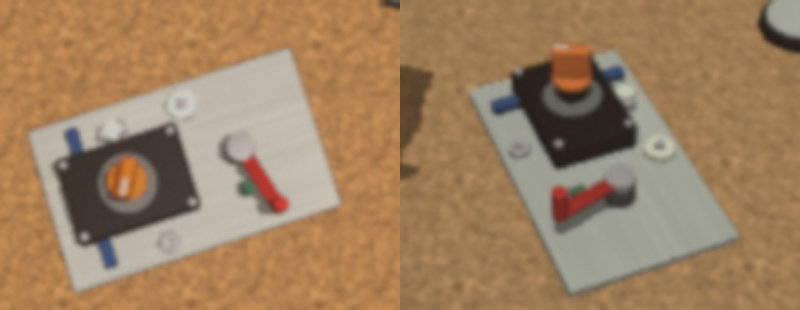

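The views show the lever lying against the green block (knob at (280,203) in the top view), with its angle measured at 1.300. The bar is at 170.7°, the loose gear and bearing are where they were, and the arm is clear.

```bash
python3 -c "
from plant import bot
print(bot.finish_job())"
```

```text
the job is handed in; nothing more can be done
None
```

The job is handed in at about 19 s: I turned the thumbscrew until it bottomed (about 0.2 N m, against 0.7 to tear the insert), backed it off a quarter turn (measured 90–91°) and released it, then swung the lever to its stop (measured 1.30 rad); the hand-in returned no verdict.

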